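# Lock the grinding cup onto the spice grinder

## Task

Fit the grinding cup onto the spice grinder: set it in the lock ring, feel for the entry gaps, push it in against the spring, twist it clockwise (seen from above) to its stop and let it spring up into its notches, so that it stays locked by itself. Go gently and never force the cup or ram it against the ring. With the cup locked and let go, press the orange pulse button to check it; leave the other things alone.

Things in the scene. Friction and masses are not known exactly. Their poses are not given: they have to be found in the camera images.
- grinder: Cream spice grinder, fixed by suction feet. Origin on the worktop under the axis of its round tower (126 mm across at the foot, 110 mm at the top, 72 mm high); z up. On its +y side a control deck, 60 mm high, reaches 129 mm from the axis. On the tower stands the light grey lock ring: 93 mm across, 72 to 100 mm above the worktop, bore 62.6 mm.
- socket_mouth (a point): On the ring's axis, level with its top face. The lip is 10 mm thick. 3 entry gaps for the lugs, 120 degrees apart, 3 degrees play each way, black dots beside them. The ring lifts out for washing and was put back on its splines anyhow: one gap is within 0.45 rad either way of the grinder's +x; the exact angle is not measured, and this point does not show it. It never turns with the cup.
- socket_lip (a point): On the ring's axis, level with the lip's underside, 10 mm below the mouth. 40 degrees clockwise (seen from above) from each gap the underside has a notch, 5.5 mm deep (black dash on top of the ring); a stop wall follows right behind it, and another on the other side of the gap. The lugs are delicate: more than 40 N between cup and grinder is too much.
- socket_floor (a point): On the ring's axis, 28 mm below the mouth: the socket's floor. Above it a spring plate, 50 mm across: free, its top is 10 mm below the mouth and pushes up with 3.5 N; each mm pressed adds 0.7 N, to 16 N at the floor.
- cup: Closed grinding cup, 0.17 kg, smooth, 60 mm across, 74 mm tall: clear top, black collar below; stands on the chopping board (22 mm high). Origin at the centre of its underside, z up. 3 orange lugs stick out to 36 mm from the axis at 0, 120 and 240 degrees from its x axis, 8.6 mm wide, 4 to 10 mm above the underside, an orange stripe above each. Grip it round, 50 mm or more above the underside, clear of the ring.
- cup_top (a point): Centre of the cup's top, 74 mm above its underside. Height of the underside above the worktop: 96 mm with the lugs resting on top of the ring; 90 mm resting in the gaps on the spring plate; below 80 mm the lugs are under the lip and it can be twisted; 72 mm on the socket's floor; 85.5 mm when locked, lugs sprung up into the notches.
- pulse_top (a point): Centre of the top of the orange pulse button, 26 mm across, on the control deck, 77 mm above the worktop, 90 mm from the ring's axis.
- pulse (a joint): Pulse button travel in m: 0 released, 0.006 fully down (5 N); springs back.
- spice_jar: Spice jar with black cap, 41 mm across, 105 mm tall, standing behind the chopping board; origin under its centre. Bystander.
- salt_shaker: Salt shaker, 44 mm across, 90 mm tall, behind the chopping board, right of the spice jar; origin under its centre. Bystander.
- garlic: Garlic bulb, 55 mm, on the worktop right of the board. Bystander.
- tomato: Tomato, 75 mm, on the worktop right of the board. Bystander.
- lemon: Lemon, 75 mm long, on the worktop right of the board. Bystander.

How it is judged:
By the outcome, as a careful person would: the job done as asked, in the order asked, and still so for the second after the job is handed in, with the robot touching nothing.
It also fails if it takes over 72 s, if anything falls off the work surface, if the arm or the gripper's body presses on something with over 40 N, if the wrist force passes 120 N, or if a joint passes its speed limit or range.

## Robot

A 6-joint arm with a two-finger parallel gripper is mounted at the origin on a cart in front of the work surface, level with it; the furniture and walls round the work are solid. World frame = base frame: x ahead of the robot, y to its left, z up, the work surface at z = 0. Lengths are in m, angles in rad, forces in N, time in s.
With the tool pointing down it reaches from about 0.3 to 0.875 m from the base axis. Payload 6.4 kg.
Tool frame: the origin (TCP) lies on the centre line of the jaws, within the pads' length; the fingertips stand 11 mm ahead of it and the grasp point (between the pads) lies 8 mm behind it; x points along the fingers, y is the direction in which the jaws open and shut, and the axes are right-handed (so a half turn about x gives the same grasp; the last joint's range is limited). The gripper opens to 85 mm and grips with 20 to 120 N. Pads are 22 mm wide; open, the fingers measure 114 mm over their backs; the gripper's body (76 mm by 85 mm) begins 54 mm behind the grasp point. The pads swing forward as they close: fully open they stand 13 mm farther back than shut.
Start: joints at [1.011, 0.181, 1.607, -0, 1.354, -0.206], TCP at [0.199, 0.539, 0.242] pointing down, gripper open.
Joint ranges: [-2.99, 2.99], [-0.89, 2.07], [0.3, 2.58], [-1.14, 4.28], [0, 2.63], [-3.12, 3.12]. Speed limits (rad/s): [2.57, 2.57, 3.01, 3.14, 3.14, 3.14].

## Interface

Orientations are given as a unit quaternion [w, x, y, z].
In Python, from bench import ctrl, camera, hand_in gives the robot as it stands. The module is installed in compiled form; this text tells all that it offers.
- The arm moves only by the tool drive_tool, never from a script. Its argument "increments" is a list of rows, each a list of 7 numbers: the shift along the tool's x, y, z in m, then the turn, a rotation vector about the tool's x, y, z in degrees, then the gripper's target within -1 to 1 (fully open at 1, half-way at 0, shut at -1). In form: [[dx, dy, dz, rx, ry, rz, claw], ...]. A call has 1 to 10 rows; each row shifts and turns the commanded pose from where the row before left it, along the tool's axes as they then stand; what a row does not reach is not made up. A row lasts 1/8 s, in which the tool goes at most 62.5 mm and 10.7 degrees, less where a joint would pass 70% of its speed; a pose out of reach is approached as far as the arm can. A call is refused whole if a number of a shift passes 0.0625 or a number of a turn 10.7, either way. A call with a gripper value outside its range is refused whole. The fingers move at their own pace and stop on an object; the grip force is fixed at half the most. Time passes only in rows, so rows that do not move let the fingers close. It gives the time, the measured TCP pose, the force and the opening at its end, in the units of the state.
- ctrl.get_obs(): the state, without advancing time (a new reading comes with each control period).
- camera(name): name is "side" or "top"; returns a dict with "img" (400x640x3 uint8, red, green, blue), "depth" (400x640 float32, m along the optical axis (not along the pixel's ray), 0 where there is no reading), "fx", "fy", "cx", "cy" (pixels), "world_from_camera" (4x4, takes a point from camera to world coordinates). Camera axes: x right, y down, z forward; pixel columns grow to the right and rows downward; lengths in m; the calibration is good to about 2 mm. A picture is of the moment at which its call begins.
- hand_in(): hands the job in, once; it reports no verdict.
The state is a dict: "time_s": time; "q": joint angles; "dq": joint speeds; "joint_efforts": joint torques, N m; "eef_pos": TCP position; "eef_rot": TCP orientation; "wrist_force": force on the tool from outside, world axes, zero at the start; "torque": the same for the moment, N m; "opening": opening from 0.0 (shut) to 1.0 (fully open).
Only numpy, scipy, OpenCV 4.12 (cv2) and the standard library are available. Lean on these libraries where they do the work, as an engineer would, in place of code of your own. Each camera call takes 0.05 s, during which the arm holds its last target.

## Working session

There is one attempt and no reset: what is moved stays moved. The work goes in short steps, Python scripts to look and compute and a tool call to move; the robot and the scene stay as the last step left them, time stands still between calls to the robot, and variables do not carry over. Pictures are saved under pics/ and viewed, and the job is handed in when it is done.

Besides the shell and the picture viewer there is one more tool, called after "Request:" as name(argument=value, ...), one argument or row to a line, values as JSON. drive_tool: Moves the arm, as the interface text tells. Its arguments: {"type":"object","properties":{"increments":{"type":"array","items":{"type":"array","items":{"type":"number"}}}},"required":["increments"]}

```bash
mkdir -p pics; cat > h.py <<'E'
import numpy as np, cv2
from bench import ctrl, camera, hand_in
def snap(n):
    c=camera(n); return c
def save(c,f): cv2.imwrite('pics/'+f,cv2.cvtColor(c['img'],cv2.COLOR_RGB2BGR))
def ray(c,u,v):
    T=np.array(c['world_from_camera']); d=T[:3,:3]@np.array([(u-c['cx'])/c['fx'],(v-c['cy'])/c['fy'],1.]); return T[:3,3],d
def onz(c,u,v,z):
    o,d=ray(c,u,v); return o+d*(z-o[2])/d[2]
def dep(c,u,v):
    o,d=ray(c,u,v); return o+d*c['depth'][int(v),int(u)]
def proj(c,p):
    T=np.linalg.inv(np.array(c['world_from_camera'])); q=T[:3,:3]@np.array(p)+T[:3,3]
    return c['fx']*q[0]/q[2]+c['cx'],c['fy']*q[1]/q[2]+c['cy']
E
python3 - <<'E'
from h import *
import pickle
for n in('top','side'):
    c=camera(n);save(c,n+'0.png');pickle.dump(c,open(n+'0.pkl','wb'))
    print(n,c['fx'],c['cx'],c['cy'],np.round(c['world_from_camera'],3).tolist())
print(ctrl.get_obs())
E
```

```text
top 422.11800554318233 323.2638325109097 198.0107983567051 [[-0.018, -0.987, 0.158, 0.31], [-1.0, 0.017, -0.005, -0.053], [0.002, -0.158, -0.987, 1.292], [0.0, 0.0, 0.0, 1.0]]
side 363.8092640000041 328.6091484328858 199.39629676952308 [[0.844, -0.218, 0.489, 0.055], [-0.535, -0.388, 0.75, -0.781], [0.026, -0.895, -0.445, 0.532], [0.0, 0.0, 0.0, 1.0]]
{'time_s': 0.1, 'q': array([ 1.01070936e+00,  1.81492547e-01,  1.60789415e+00, -2.08378538e-05,
        1.35382261e+00, -2.06306628e-01]), 'dq': array([-0.00032288, -0.00218374, -0.00284172, -0.00042978, -0.00036382,
        0.00066576]), 'joint_efforts': array([-1.31588799e-04, -4.45872259e+01, -3.52237737e+01, -3.49283673e-04,
        4.13151647e-03,  8.26219946e-06]), 'eef_pos': array([0.19893811, 0.53897515, 0.24146643]), 'eef_rot': array([ 0.69586589,  0.12389454,  0.69627995, -0.12496016]), 'wrist_force': array([ 0.35389972,  0.94086231, -0.05721843]), 'torque': array([-0.0156668 , -0.03212674,  0.01205432]), 'opening': 0.9997072165707577}
```

View pics/top0.png

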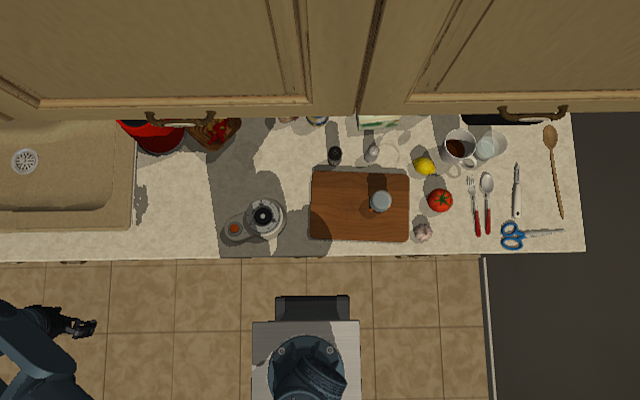

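View pics/side0.png

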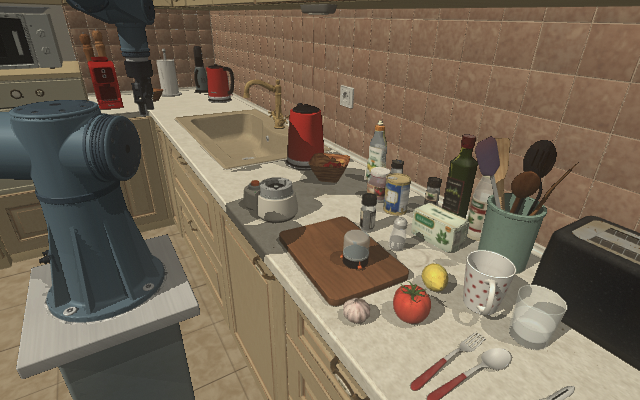

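```bash
python3 - <<'E'
import pickle,cv2,numpy as np
t=pickle.load(open('top0.pkl','rb'));s=pickle.load(open('side0.pkl','rb'))
def crop(c,u,v,w,h,k): return cv2.resize(cv2.cvtColor(c['img'][v:v+h,u:u+w],cv2.COLOR_RGB2BGR),None,fx=k,fy=k,interpolation=cv2.INTER_CUBIC)
a=crop(t,215,185,80,60,5);b=crop(t,345,170,80,60,5)
d=crop(s,235,165,80,60,5);e=crop(s,320,215,80,60,5)
cv2.imwrite('pics/z0.png',np.vstack([np.hstack([a,b]),np.hstack([d,e])]))
E
```

```text
(no output)
```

View pics/z0.png

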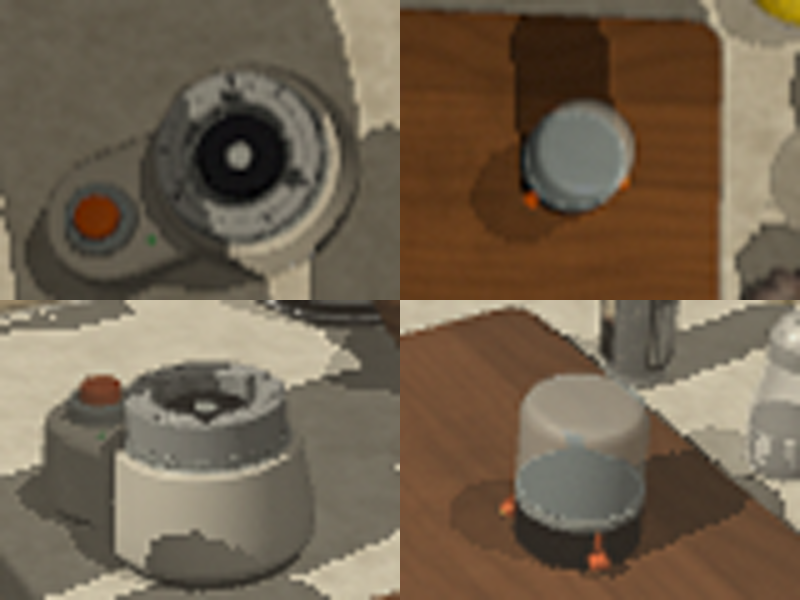

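```bash
python3 - <<'E'
from h import *
import pickle
t=pickle.load(open('top0.pkl','rb'));s=pickle.load(open('side0.pkl','rb'))
def comps(c,m,box,mina=3):
    u,v,w,h=box; mm=np.zeros(m.shape,np.uint8); mm[v:v+h,u:u+w]=m[v:v+h,u:u+w]
    n,l,st,ce=cv2.connectedComponentsWithStats(mm,connectivity=8)
    return [(ce[i],st[i]) for i in range(1,n) if st[i,4]>=mina]
for nm,c in(('top',t),('side',s)):
    hsv=cv2.cvtColor(c['img'],cv2.COLOR_RGB2HSV)
    org=((hsv[...,0]<14)&(hsv[...,1]>(185 if nm=='top' else 130))&(hsv[...,2]>110)).astype(np.uint8)
    box=(345,170,80,60) if nm=='top' else (335,220,50,60)
    for ce,st in comps(c,org,box,1): print(nm,'lug',ce,st[4],onz(c,*ce,.029).round(4),onz(c,*ce,.032).round(4))
    box=(215,185,60,60) if nm=='top' else (235,165,30,50)
    for ce,st in comps(c,((hsv[...,0]<14)&(hsv[...,1]>120)&(hsv[...,2]>60)).astype(np.uint8),box,10): print(nm,'button',ce,st,onz(c,*ce,.077).round(4))
hsv=cv2.cvtColor(t['img'],cv2.COLOR_RGB2HSV)
g=((hsv[...,2]<60)).astype(np.uint8)
for ce,st in comps(t,g,(245,195,40,40),10): print('plate',ce,st,onz(t,*ce,.09).round(4))
# depth based: ring top & cup
def cloud(c):
    v,u=np.mgrid[0:400,0:640]; T=np.array(c['world_from_camera']);d=c['depth']
    P=np.stack([(u-c['cx'])/c['fx']*d,(v-c['cy'])/c['fy']*d,d],-1)@T[:3,:3].T+T[:3,3]; P[d==0]=np.nan; return P
P=cloud(t)
for nm,(u,v,w,h),z0,z1 in(('ringtop',(240,190,50,55),.09,.112),('cuptop',(345,175,70,50),.086,.11),('deckbtn',(220,210,28,35),.068,.086)):
    Q=P[v:v+h,u:u+w].reshape(-1,3);Q=Q[(Q[:,2]>z0)&(Q[:,2]<z1)]
    (cx,cy),r=cv2.minEnclosingCircle(Q[:,:2].astype(np.float32)); print(nm,len(Q),cx,cy,r,np.median(Q[:,2]))
    if nm=='ringtop': print(np.percentile(Q[:,2],[5,25,75,95]))
E
```

```text
top lug [389.5 207. ] 2 [ 0.4812 -0.2591  0.029 ] [ 0.4808 -0.2586  0.032 ]
top lug [370.6 209.8] 5 [ 0.4737 -0.2017  0.029 ] [ 0.4733 -0.2014  0.032 ]
top lug [407. 209.] 1 [ 0.4742 -0.3117  0.029 ] [ 0.4738 -0.3111  0.032 ]
top lug [404. 210.] 1 [ 0.4713 -0.3025  0.029 ] [ 0.4709 -0.3019  0.032 ]
top lug [406.5 211. ] 2 [ 0.4681 -0.3099  0.029 ] [ 0.4677 -0.3093  0.032 ]
top lug [382. 213.] 1 [ 0.4633 -0.2357  0.029 ] [ 0.463  -0.2353  0.032 ]
top lug [384. 212.] 1 [ 0.4663 -0.2419  0.029 ] [ 0.4659 -0.2414  0.032 ]
top lug [404. 215.] 1 [ 0.4561 -0.3017  0.029 ] [ 0.4558 -0.3011  0.032 ]
top lug [400. 218.] 1 [ 0.4472 -0.2893  0.029 ] [ 0.4469 -0.2887  0.032 ]
top lug [402. 219.] 1 [ 0.4441 -0.2951  0.029 ] [ 0.4438 -0.2946  0.032 ]
top lug [407.  218.5] 2 [ 0.4454 -0.3103  0.029 ] [ 0.445  -0.3096  0.032 ]
top lug [401. 223.] 1 [ 0.4321 -0.2916  0.029 ] [ 0.4318 -0.291   0.032 ]
top button [233.91044776 227.91044776] [230 224   9   9  67] [0.4219 0.1996 0.077 ]
side lug [338.57894737 237.76691729] 133 [ 0.5126 -0.1326  0.029 ] [ 0.5098 -0.1365  0.032 ]
side lug [341.2 255.5] 10 [
[... 164 characters left out ...]
2 272.93894389] 606 [ 0.4721 -0.2762  0.029 ] [ 0.4697 -0.2792  0.032 ]
side lug [379. 262.] 1 [ 0.536  -0.2666  0.029 ] [ 0.5331 -0.2697  0.032 ]
side button [254.625 182.725] [251 180   8   6  40] [0.4198 0.1939 0.077 ]
plate [261.90361446 215.87048193] [246 204  29  23 332] [0.4538 0.1173 0.09  ]
plate [253.37931034 230.79310345] [248 226  12   9  29] [0.4114 0.1414 0.09  ]
ringtop 551 0.4528665244579315 0.11571260541677475 0.04688642919063568 0.09860762263995171
[0.09118908 0.09559475 0.10064256 0.10273368]
cuptop 326 0.4945176839828491 -0.22708621621131897 0.030110375955700874 0.09426919868630956
deckbtn 160 0.4371800124645233 0.18722651898860931 0.039965663105249405 0.07242643767500512
```

```bash
python3 - <<'E'
from h import *
import pickle
t=pickle.load(open('top0.pkl','rb'));s=pickle.load(open('side0.pkl','rb'))
print('hub',onz(t,263,216,.09),onz(t,263,216,.092))
C=np.array([.4529,.1157]); rows=[]
for c in (t,s):
    A=np.arange(-180,180,.5)[::-1]; R=np.arange(.020,.050,.0003)
    m=np.zeros((len(R),len(A),2),np.float32)
    for i,r in enumerate(R):
        for j,a in enumerate(A):
            m[i,j]=proj(c,[C[0]+r*np.cos(np.radians(a)),C[1]+r*np.sin(np.radians(a)),.1])
    im=cv2.remap(cv2.cvtColor(c['img'],cv2.COLOR_RGB2BGR),m,None,cv2.INTER_CUBIC)
    im=cv2.resize(im,None,fx=1,fy=2)
    im=cv2.convertScaleAbs(im,alpha=1.5)
    for a in range(-180,180,20):
        x=int((180-a)*2); cv2.line(im,(x,0),(x,6),(0,0,255),1); cv2.putText(im,str(a),(x-10,18),0,.35,(0,0,255),1)
    rows.append(im)
cv2.imwrite('pics/polar0.png',np.vstack(rows))
def crop(c,u,v,w,h,k): return cv2.convertScaleAbs(cv2.resize(cv2.cvtColor(c['img'][v:v+h,u:u+w],cv2.COLOR_RGB2BGR),None,fx=k,fy=k,interpolation=cv2.INTER_NEAREST),alpha=1.4)
cv2.imwrite('pics/z1.png',np.hstack([crop(t,243,195,45,45,9),crop(s,256,172,45,45,8)[:405] if 0 else cv2.resize(crop(s,256,172,42,45,9),(378,405))]))
E
```

```text
hub [0.4533259  0.11418677 0.09      ] [0.45308679 0.11390847 0.092     ]
```

View pics/polar0.png

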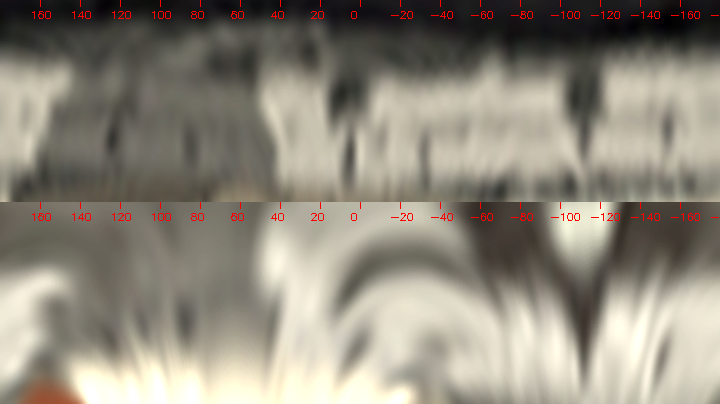

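View pics/z1.png

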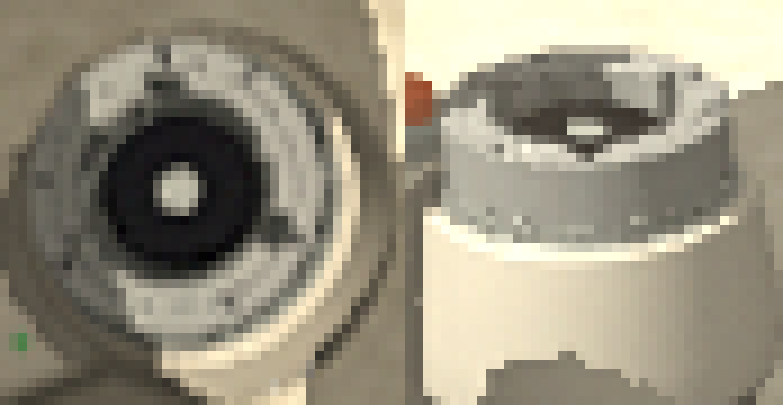

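```bash
cat >> h.py <<'E'
from scipy.spatial.transform import Rotation as Ro
def Rt(o=None):
    o=o or ctrl.get_obs(); q=o['eef_rot']; return Ro.from_quat([q[1],q[2],q[3],q[0]])
def to(p,o=None):
    """tool-frame shift from measured pose to world point p; and tilt correction"""
    o=o or ctrl.get_obs(); R=Rt(o); m=R.as_matrix()
    print('pos',o['eef_pos'].round(4),'F',o['wrist_force'].round(2),'T',o['torque'].round(3),'op',round(o['opening'],3),'t',o['time_s'],'q',np.degrees(o['q']).round(1))
    print('toolx',m[:,0].round(4),'tooly yaw',np.degrees(np.arctan2(m[1,1],m[0,1])).round(2))
    if p is not None: print('shift tool',(m.T@(np.array(p)-o['eef_pos'])).round(4))
    # rotvec making tool x straight down
    ax=np.cross(m[:,0],[0,0,-1]); print('tilt fix deg(tool)',np.degrees(m.T@ax).round(2))
E
python3 -c "
from h import *
to([.4945,-.227,.18])"
```

```text
pos [0.1989 0.539  0.2415] F [ 0.35  0.94 -0.06] T [-0.016 -0.032  0.012] op 1.0 t 0.1 q [ 57.9  10.4  92.1  -0.   77.6 -11.8]
toolx [-8.0e-04 -1.4e-03 -1.0e+00] tooly yaw 69.73
shift tool [ 0.0623 -0.616   0.5426]
tilt fix deg(tool) [ 0.   -0.02  0.09]
```

Request:
drive_tool(
  increments=[
    [0,-0.0385,0.034,0,0,0,1],
    [0,-0.0385,0.034,0,0,0,1],
    [0,-0.0385,0.034,0,0,0,1],
    [0,-0.0385,0.034,0,0,0,1],
    [0,-0.0385,0.034,0,0,0,1],
    [0,-0.0385,0.034,0,0,0,1],
    [0,-0.0385,0.034,0,0,0,1],
    [0,-0.0385,0.034,0,0,0,1],
  ],
)

```text
time_s: 1.1
eef_pos: [0.3478, 0.1547, 0.2422]
eef_rot: [0.696, 0.124, 0.696, -0.124]
wrist_force: [1.5, 1.0, -0.2]
opening: 0.999
```

Request:
drive_tool(
  increments=[
    [0,-0.0385,0.034,0,0,0,1],
    [0,-0.0385,0.034,0,0,0,1],
    [0,-0.0385,0.034,0,0,0,1],
    [0,-0.0385,0.034,0,0,0,1],
    [0,-0.0385,0.034,0,0,0,1],
    [0,-0.0385,0.034,0,0,0,1],
    [0,-0.0385,0.034,0,0,0,1],
    [0,-0.0385,0.034,0,0,0,1],
    [0,0,0,0,0,0,1],
    [0,0,0,0,0,0,1],
  ],
)

```text
time_s: 2.35
eef_pos: [0.4956, -0.2264, 0.2416]
eef_rot: [0.696, 0.125, 0.697, -0.124]
wrist_force: [0.2, -0.9, -0.3]
opening: 0.999
```

```bash
python3 -c "
from h import *
to([.4945,-.227,.084])
c=camera('top');save(c,'top1.png')
c=camera('side');save(c,'side1.png')
cv2.imwrite('pics/a1.png',cv2.resize(cv2.cvtColor(c['img'][150:310,240:440],cv2.COLOR_RGB2BGR),None,fx=4,fy=3.6))"
```

```text
pos [ 0.4956 -0.2264  0.2416] F [ 0.22 -0.88 -0.26] T [-0.011 -0.035  0.046] op 0.999 t 2.35 q [ -37.     6.6   96.4    0.    77.1 -106.8]
toolx [-0.0013  0.0014 -1.    ] tooly yaw 69.7
shift tool [ 0.1576 -0.0011 -0.0005]
tilt fix deg(tool) [ 0.   -0.1  -0.05]
```

View pics/a1.png

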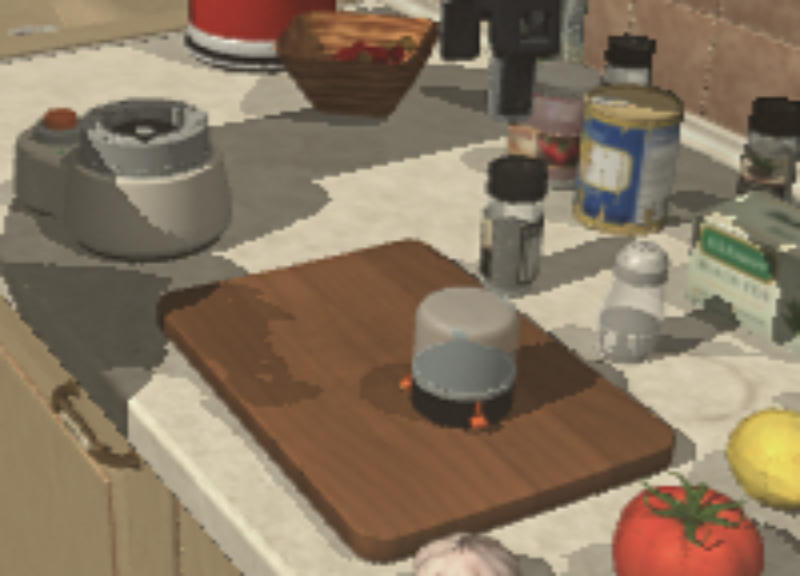

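```bash
cat > m.py <<'E'
from h import *
import pickle
from scipy.optimize import least_squares
t=pickle.load(open('top0.pkl','rb'));s=pickle.load(open('side0.pkl','rb'))
def cloud(c):
    v,u=np.mgrid[0:400,0:640]; T=np.array(c['world_from_camera']);d=c['depth']
    P=np.stack([(u-c['cx'])/c['fx']*d,(v-c['cy'])/c['fy']*d,d],-1)@T[:3,:3].T+T[:3,3]; P[d==0]=np.nan; return P
if __name__=='__main__':
  for nm,c in(('top',t),('side',s)):
    P=cloud(c).reshape(-1,3)
    for ob,C0,r,z0,z1 in(('ringside',(.453,.115),.0465,.076,.094),('ringtop',(.453,.115),.0465,.096,.104),('cupside',(.4945,-.227),.03,.06,.09),('collar',(.4945,-.227),.03,.035,.055),('cuptop',(.4945,-.227),.03,.0925,.1)):
        d=np.hypot(P[:,0]-C0[0],P[:,1]-C0[1])
        k=(P[:,2]>z0)&(P[:,2]<z1)&(d<r+.006)&((d>r-.006)|('top' in ob)); Q=P[k]
        if len(Q)<8: continue
        if 'top' in ob:
            h=cv2.convexHull(Q[:,:2].astype(np.float32))[:,0]; (x,y),rr=cv2.minEnclosingCircle(h); print(nm,ob,len(Q),round(x,4),round(y,4),round(rr,4),'z',np.median(Q[:,2]).round(4))
        else:
            f=least_squares(lambda p:np.hypot(Q[:,0]-p[0],Q[:,1]-p[1])-r,C0,loss='soft_l1',f_scale=.001); print(nm,ob,len(Q),f.x.round(4),'res',np.std(f.fun).round(4))
E
python3 m.py
```

```text
top ringside 37 [0.4531 0.1151] res 0.001
top ringtop 393 0.453 0.1157 0.0469 z 0.0995
top cupside 57 [ 0.495  -0.2277] res 0.001
top collar 27 [ 0.4944 -0.2277] res 0.0005
top cuptop 241 0.495 -0.2271 0.0284 z 0.0951
side ringside 200 [0.4546 0.1159] res 0.0018
side ringtop 209 0.4546 0.114 0.0485 z 0.0987
side cupside 291 [ 0.4959 -0.2265] res 0.001
side collar 185 [ 0.4958 -0.2269] res 0.0011
side cuptop 232 0.4944 -0.228 0.0271 z 0.095
```

Request:
drive_tool(
  increments=[
    [0.03,-0.001,0,0,0,0,1],
    [0.03,0,0,0,0,0,1],
    [0.03,0,0,0,0,0,1],
    [0.02,0,0,0,0,0,1],
    [0.015,0,0,0,0,0,1],
    [0.01,0,0,0,0,0,1],
    [0.01,0,0,0,0,0,1],
    [0.0115,0,0,0,0,0,1],
    [0,0,0,0,0,0,1],
  ],
)

```text
time_s: 3.58
eef_pos: [0.4952, -0.2275, 0.0848]
eef_rot: [0.695, 0.125, 0.697, -0.124]
wrist_force: [0.3, 0.4, 0.6]
opening: 1.0
```

```bash
python3 -c "
from h import *
to([.4952,-.2272,.085])
c=camera('side')
cv2.imwrite('pics/a2.png',cv2.resize(cv2.cvtColor(c['img'][180:300,290:420],cv2.COLOR_RGB2BGR),None,fx=5,fy=5))"
```

```text
pos [ 0.4952 -0.2275  0.0848] F [0.25 0.37 0.57] T [-0.    -0.015  0.049] op 1.0 t 3.575 q [ -37.2   17.9  103.    -0.    59.2 -106.9]
toolx [-0.0015  0.0011 -1.    ] tooly yaw 69.72
shift tool [-0.0002  0.0003 -0.0001]
tilt fix deg(tool) [ 0.   -0.1  -0.03]
```

View pics/a2.png

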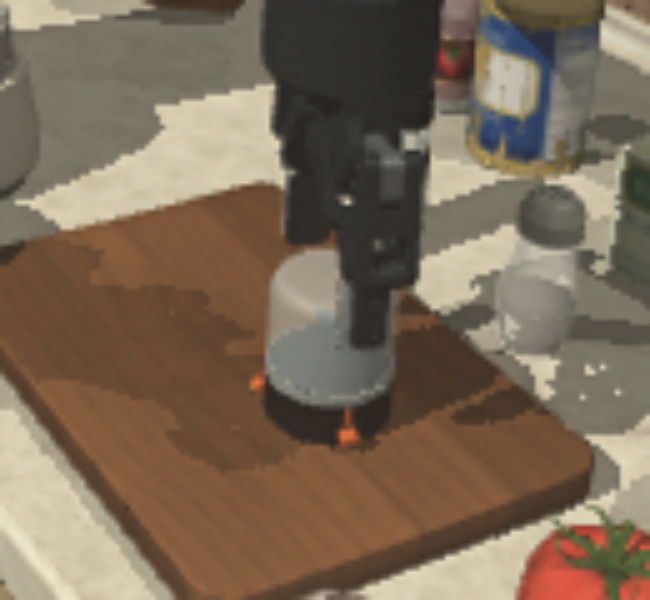

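Request:
drive_tool(
  increments=[
    [0,0,0,0,0,0,0.3],
    [0,0,0,0,0,0,0.3],
    [0,0,0,0,0,0,0],
    [0,0,0,0,0,0,-0.5],
    [0,0,0,0,0,0,-1],
    [0,0,0,0,0,0,-1],
    [0,0,0,0,0,0,-1],
  ],
)

```text
time_s: 4.5
eef_pos: [0.4964, -0.2282, 0.0869]
eef_rot: [0.697, 0.124, 0.696, -0.125]
wrist_force: [-0.6, 1.1, 5.5]
opening: 0.68
```

```bash
python3 -c "
from h import *
to(None)
c=camera('side');t=camera('top')
cv2.imwrite('pics/a3.png',np.hstack([cv2.resize(cv2.cvtColor(x,cv2.COLOR_RGB2BGR),(400,400),interpolation=cv2.INTER_CUBIC) for x in(c['img'][200:280,320:400],t['img'][160:240,345:425])]))"
```

```text
pos [ 0.4964 -0.2282  0.0869] F [-0.62  1.13  5.47] T [0.106 0.131 0.058] op 0.68 t 4.5 q [ -37.1   17.8  102.9    0.    59.2 -106.9]
toolx [ 0.0014 -0.001  -1.    ] tooly yaw 69.73
tilt fix deg(tool) [0.   0.1  0.02]
```

View pics/a3.png

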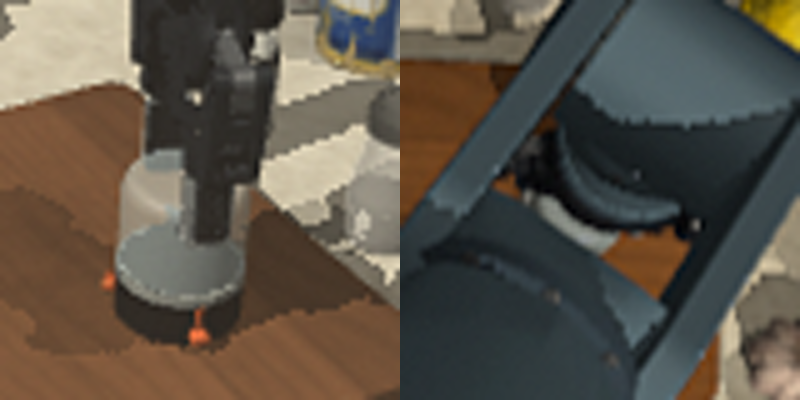

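Request:
drive_tool(
  increments=[
    [-0.005,0,0,0,0,0,-1],
    [-0.01,0,0,0,0,0,-1],
    [-0.02,0,0,0,0,0,-1],
    [-0.025,0,0,0,0,0,-1],
    [-0.025,0,0,0,0,0,-1],
    [-0.02,0,0,0,0,0,-1],
    [-0.01,0,0,0,0,0,-1],
    [0,0,0,0,0,0,-1],
    [0,0,0,0,0,0,-1],
  ],
)

```text
time_s: 5.72
eef_pos: [0.4952, -0.2275, 0.1998]
eef_rot: [0.696, 0.125, 0.697, -0.124]
wrist_force: [0.0, -0.3, -1.5]
opening: 0.678
```

```bash
python3 -c "
from h import *
o=ctrl.get_obs();to([.4952-.0413,-.2272+.3427,o['eef_pos'][2]])"
```

```text
pos [ 0.4952 -0.2275  0.1998] F [ 0.03 -0.28 -1.51] T [0.011 0.002 0.009] op 0.678 t 5.725 q [ -37.2    9.    98.7    0.    72.3 -106.9]
toolx [-0.0013  0.001  -1.    ] tooly yaw 69.73
shift tool [ 0.0004  0.3074 -0.1576]
tilt fix deg(tool) [ 0.   -0.09 -0.03]
```

Request:
drive_tool(
  increments=[
    [0,0.019,-0.01,0,0,0,-1],
    [0,0.038,-0.0195,0,0,0,-1],
    [0,0.041,-0.021,0,0,0,-1],
    [0,0.041,-0.021,0,0,0,-1],
    [0,0.041,-0.021,0,0,0,-1],
    [0,0.041,-0.021,0,0,0,-1],
    [0,0.041,-0.021,0,0,0,-1],
    [0,0.03,-0.015,0,0,0,-1],
    [0,0.0154,-0.008,0,0,0,-1],
    [0,0,0,0,0,0,-1],
  ],
)

```text
time_s: 6.98
eef_pos: [0.4531, 0.1168, 0.2001]
eef_rot: [0.696, 0.123, 0.697, -0.123]
wrist_force: [0.2, -0.2, -1.3]
opening: 0.679
```

Request:
drive_tool(
  increments=[
    [0,0,0,0,0,0,-1],
    [0,0,0,0,0,0,-1],
  ],
)

```text
time_s: 7.22
eef_pos: [0.4544, 0.1145, 0.2006]
eef_rot: [0.696, 0.125, 0.696, -0.125]
wrist_force: [-0.7, 0.3, -1.4]
opening: 0.678
```

```bash
python3 -c "
from h import *
import pickle
from m import cloud,least_squares
to([.4539,.1155,.2])
c=camera('side');t=camera('top');pickle.dump((c,t),open('s3.pkl','wb'))
for n,x in(('s',c),('t',t)):
    P=cloud(x).reshape(-1,3);C0=(.4539,.1155)
    for z0,z1 in((.14,.18),(.138,.160),(.16,.185),(.14,.205)):
        d=np.hypot(P[:,0]-C0[0],P[:,1]-C0[1]);Q=P[(P[:,2]>z0)&(P[:,2]<z1)&(abs(d-.03)<.006)]
        if len(Q)>5:
            f=least_squares(lambda p:np.hypot(Q[:,0]-p[0],Q[:,1]-p[1])-.03,C0,loss='soft_l1',f_scale=.001); print(n,z0,len(Q),f.x.round(4),'res',np.std(f.fun).round(4))
cv2.imwrite('pics/a4.png',np.hstack([cv2.resize(cv2.cvtColor(x,cv2.COLOR_RGB2BGR),(400,400),interpolation=cv2.INTER_CUBIC) for x in(c['img'][130:230,230:330],t['img'][160:260,215:315])]))"
```

```text
pos [0.4544 0.1145 0.2006] F [-0.7   0.33 -1.38] T [-0.028 -0.016 -0.034] op 0.678 t 7.225 q [ -0.4  -1.  109.4  -0.   71.7 -70.1]
toolx [-3.e-04 -1.e-04 -1.e+00] tooly yaw 69.67
shift tool [ 0.0006  0.0008 -0.0009]
tilt fix deg(tool) [ 0.   -0.01  0.01]
s 0.14 283 [0.4541 0.1155] res 0.0015
s 0.138 152 [0.4542 0.1155] res 0.0017
s 0.16 188 [0.4539 0.1155] res 0.0013
s 0.14 447 [0.454  0.1155] res 0.0016
t 0.14 11 [0.4533 0.1147] res 0.0009
t 0.138 8 [0.4552 0.1124] res 0.0009
t 0.14 11 [0.4533 0.1147] res 0.0009
```

View pics/a4.png

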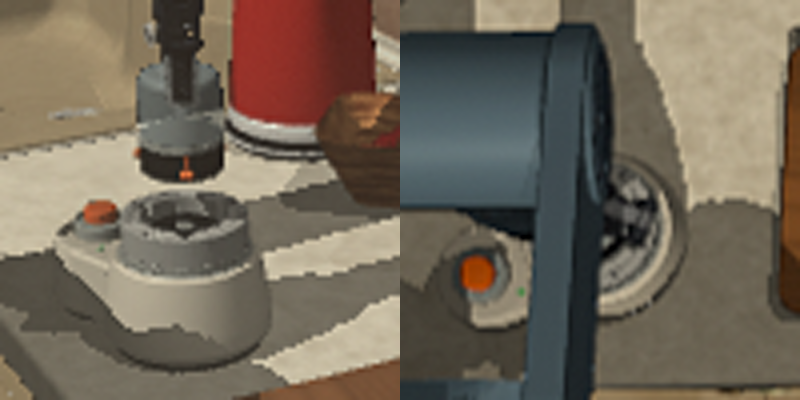

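```bash
python3 -c "
from h import *
import pickle
c,t=pickle.load(open('s3.pkl','rb'))
hsv=cv2.cvtColor(c['img'],cv2.COLOR_RGB2HSV)
m=((hsv[...,0]<14)&(hsv[...,1]>140)&(hsv[...,2]>110)).astype(np.uint8);mm=m*0;mm[160:178,260:290]=m[160:178,260:290]
n,l,st,ce=cv2.connectedComponentsWithStats(mm)
C=np.array([.4541,.1155])
for i in range(1,n): 
    print(ce[i],st[i])
    for vv in (ce[i],):
        for z in(.140,.143,.146):
            p=onz(c,*vv,z)[:2]-C; print(z,p.round(4),np.hypot(*p).round(4),np.degrees(np.arctan2(p[1],p[0])).round(1))
# predicted pixel of lug tip at angles
for a in(-110,-112,-114,-116):
    print(a,[np.round(proj(c,[C[0]+r*np.cos(np.radians(a)),C[1]+r*np.sin(np.radians(a)),.1428]),2) for r in(.031,.036)])
print(hsv.shape); print(c['img'][164:177,270:284].tolist().__len__())
for v in range(164,178): print(v,' '.join('%3d,%3d'%(c['img'][v,u,0],c['img'][v,u,2]) for u in range(271,283)))
"
```

```text
[264.  167.5] [264 167   1   2   2]
0.14 [-0.0198  0.0324] 0.038 121.4
0.143 [-0.0227  0.0253] 0.034 131.9
0.146 [-0.0256  0.0182] 0.0314 144.6
[276.         172.66666667] [275 170   3   5   9]
0.14 [-0.0062 -0.0201] 0.021 -107.1
0.143 [-0.0092 -0.0268] 0.0283 -108.9
0.146 [-0.0122 -0.0335] 0.0357 -110.0
-110 [array([275.89, 173.1 ]), array([276.05, 173.78])]
-112 [array([275.5 , 173.12]), array([275.59, 173.81])]
-114 [array([275.11, 173.14]), array([275.13, 173.82])]
-116 [array([274.71, 173.15]), array([274.68, 173.83])]
(400, 640, 3)
13
164 110,105 108,104 106,101 103, 98 100, 96  97, 91  94, 88  88, 84  85, 78  82, 77  84, 77  84, 77
165 108,103 107,103 105,100 103, 99  99, 94  96, 91  92, 87  88, 82  85, 80  84, 79  86, 80  90, 82
166  95, 90  96, 91 105,100 103, 98 100, 96  96, 90  85, 79  74, 65  85, 75  92, 83 113,101  81, 71
167 118,105 121,108 125,111 119,105 115,104 112,100  98, 87  83, 72  83, 72  79, 70  77, 67  57, 47
168  94, 83  93, 82 110, 98 106, 94 102, 91  86, 72  77, 68  61, 53  57, 48  56, 46  44, 34  43, 31
169  45, 34  43, 31  43, 33  41, 31  51, 32 110, 38  53, 32  41, 30  45, 33  43, 31  43, 31  45, 33
170  47, 35  46, 34  46, 35  44, 35  40, 34 137, 44  60, 35  43, 34  46, 34  45, 34  45, 34  44, 32
171  47, 37  50, 37  48, 37  46, 37  38, 34 133, 44  58, 34  41, 33  46, 35  44, 33  45, 32  44, 33
172  48, 37  48, 37  47, 36  42, 36  79, 38 132, 46  94, 40  47, 33  43, 33  45, 34  44, 33  43, 32
173  47, 36  46, 35  45, 35  39, 35 223, 66 217, 63 227, 68  85, 36  40, 33  43, 32  39, 29  49, 37
174  46, 35  45, 35  41, 33  35, 31 141, 43 129, 39 127, 40  58, 32  48, 38  47, 36  72, 56 117, 95
175  95, 78  94, 77  77, 61  73, 59  79, 60  78, 59 108, 73  88, 72 119, 98 119, 98 201,165 205,168
176 210,171 209,171 210,172 211,173 210,173 209,173 208,171 207,171 209,173 204,168 200,163 196,160
177 184,154 172,145 171,146 172,146 175,150 175,150 174,149 174,149 174,148 173,147 183,153 182,150
```

Request:
drive_tool(
  increments=[
    [0.008,0,0,2.3,0,0,-1],
    [0.012,0,0,0,0,0,-1],
    [0.008,0,0,0,0,0,-1],
    [0.004,0,0,0,0,0,-1],
    [0,0,0,0,0,0,-1],
    [0,0,0,0,0,0,-1],
    [0,0,0,0,0,0,-1],
  ],
)

```text
time_s: 8.2
eef_pos: [0.4548, 0.1151, 0.1691]
eef_rot: [0.694, 0.138, 0.693, -0.138]
wrist_force: [-0.8, -0.2, -0.9]
opening: 0.677
```

```bash
python3 -c "
from h import *
from m import cloud,least_squares
to([.4539,.1155,.16])
c=camera('side')
P=cloud(c).reshape(-1,3);C0=(.4539,.1155)
d=np.hypot(P[:,0]-C0[0],P[:,1]-C0[1]);Q=P[(P[:,2]>.115)&(P[:,2]<.16)&(abs(d-.03)<.006)]
f=least_squares(lambda p:np.hypot(Q[:,0]-p[0],Q[:,1]-p[1])-.03,C0,loss='soft_l1',f_scale=.001); print(len(Q),f.x.round(4),'res',np.std(f.fun).round(4))
cv2.imwrite('pics/a5.png',cv2.resize(cv2.cvtColor(c['img'][140:220,240:320],cv2.COLOR_RGB2BGR),(560,560),interpolation=cv2.INTER_CUBIC))
"
```

```text
pos [0.4548 0.1151 0.1691] F [-0.85 -0.15 -0.89] T [-0.014 -0.04   0.043] op 0.677 t 8.2 q [ -0.3   1.4 111.   -0.   67.6 -67.8]
toolx [ 7.e-04 -0.e+00 -1.e+00] tooly yaw 67.44
shift tool [ 0.0091  0.     -0.001 ]
tilt fix deg(tool) [ 0.    0.04 -0.02]
307 [0.4546 0.1159] res 0.0014
```

View pics/a5.png

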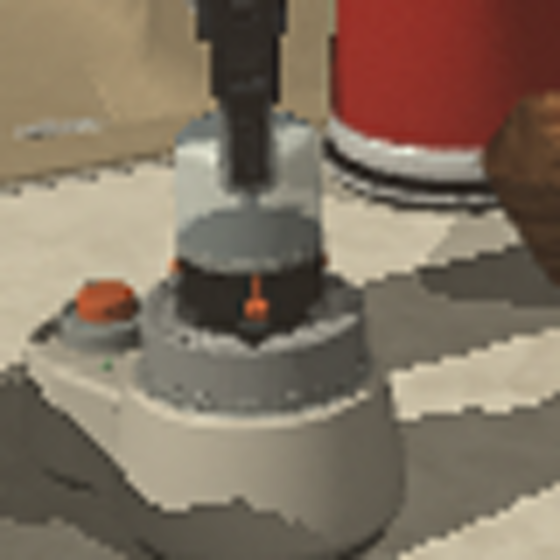

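Request:
drive_tool(
  increments=[
    [0.002,0,0,0,0,0,-1],
    [0.002,0,0,0,0,0,-1],
    [0.002,0,0,0,0,0,-1],
    [0.0015,0,0,0,0,0,-1],
    [0,0,0,0,0,0,-1],
    [0,0,0,0,0,0,-1],
  ],
)

```text
time_s: 9.0
eef_pos: [0.4545, 0.1151, 0.1613]
eef_rot: [0.693, 0.138, 0.693, -0.138]
wrist_force: [0.1, 0.5, -2.0]
opening: 0.68
```

```bash
python3 -c "
from h import *
to(None)"
```

```text
pos [0.4545 0.1151 0.1613] F [ 0.14  0.5  -1.95] T [ 0.04   0.023 -0.004] op 0.68 t 9.0 q [ -0.3   2.  111.3   0.   66.7 -67.8]
toolx [ 1.e-04  0.e+00 -1.e+00] tooly yaw 67.43
tilt fix deg(tool) [ 0.  0. -0.]
```

Request:
drive_tool(
  increments=[
    [0.001,0,0,0,0,0,-1],
    [0.001,0,0,0,0,0,-1],
    [0.001,0,0,0,0,0,-1],
    [0,0,0,0,0,0,-1],
  ],
)

```text
time_s: 9.5
eef_pos: [0.4545, 0.1151, 0.1582]
eef_rot: [0.693, 0.138, 0.693, -0.138]
wrist_force: [0.2, -0.6, -1.6]
opening: 0.678
```

```bash
python3 -c "
from h import *
to(None)"
```

```text
pos [0.4545 0.1151 0.1582] F [ 0.19 -0.59 -1.57] T [-0.019 -0.003 -0.03 ] op 0.678 t 9.5 q [ -0.3   2.2 111.5  -0.   66.3 -67.8]
toolx [-1.e-04 -0.e+00 -1.e+00] tooly yaw 67.43
tilt fix deg(tool) [ 0.   -0.01  0.01]
```

Request:
drive_tool(
  increments=[
    [0.001,0,0,0,0,0,-1],
    [0.001,0,0,0,0,0,-1],
    [0.001,0,0,0,0,0,-1],
    [0,0,0,0,0,0,-1],
  ],
)

```text
time_s: 10.0
eef_pos: [0.4545, 0.1151, 0.1552]
eef_rot: [0.693, 0.138, 0.693, -0.138]
wrist_force: [-0.2, 0.1, -1.8]
opening: 0.677
```

Request:
drive_tool(
  increments=[
    [0.001,0,0,0,0,0,-1],
    [0.001,0,0,0,0,0,-1],
    [0.001,0,0,0,0,0,-1],
    [0,0,0,0,0,0,-1],
  ],
)

```text
time_s: 10.5
eef_pos: [0.4547, 0.115, 0.1525]
eef_rot: [0.694, 0.138, 0.693, -0.138]
wrist_force: [-0.4, -1.0, 4.1]
opening: 0.679
```

```bash
python3 -c "
from h import *
to(None)"
```

```text
pos [0.4547 0.115  0.1525] F [-0.44 -0.97  4.1 ] T [-0.25   0.211 -0.048] op 0.679 t 10.5 q [ -0.3   2.7 111.7  -0.   65.5 -67.8]
toolx [ 5.e-04 -1.e-04 -1.e+00] tooly yaw 67.43
tilt fix deg(tool) [ 0.    0.03 -0.  ]
```

Request:
drive_tool(
  increments=[
    [0.001,0,0,0,0,0,-1],
    [0.001,0,0,0,0,0,-1],
    [0,0,0,0,0,0,-1],
  ],
)

```text
time_s: 10.88
eef_pos: [0.4547, 0.1151, 0.1504]
eef_rot: [0.694, 0.138, 0.693, -0.138]
wrist_force: [-1.0, -1.1, 5.0]
opening: 0.678
```

```bash
python3 -c "
from h import *
to(None)
c=camera('side')
cv2.imwrite('pics/a6.png',cv2.resize(cv2.cvtColor(c['img'][140:220,240:320],cv2.COLOR_RGB2BGR),(560,560),interpolation=cv2.INTER_CUBIC))
"
```

```text
pos [0.4547 0.1151 0.1504] F [-1.02 -1.1   5.  ] T [-0.322  0.211 -0.004] op 0.678 t 10.875 q [ -0.3   2.9 111.8  -0.   65.3 -67.8]
toolx [ 4.e-04 -0.e+00 -1.e+00] tooly yaw 67.43
tilt fix deg(tool) [ 0.    0.02 -0.01]
```

View pics/a6.png

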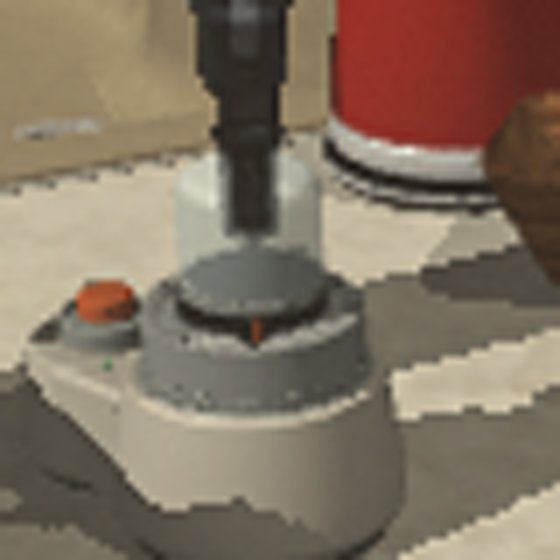

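Request:
drive_tool(
  increments=[
    [0.001,0,0,0,0,0,-1],
    [0.001,0,0,0,0,0,-1],
    [0.001,0,0,0,0,0,-1],
    [0.001,0,0,0,0,0,-1],
    [0,0,0,0,0,0,-1],
  ],
)

```text
time_s: 11.55
eef_pos: [0.4548, 0.115, 0.1467]
eef_rot: [0.694, 0.138, 0.693, -0.138]
wrist_force: [-2.5, -1.3, 6.6]
opening: 0.677
```

Request:
drive_tool(
  increments=[
    [0.001,0,0,0,0,0,-1],
    [0.001,0,0,0,0,0,-1],
    [0.001,0,0,0,0,0,-1],
    [0,0,0,0,0,0,-1],
  ],
)

```text
time_s: 12.05
eef_pos: [0.4549, 0.115, 0.1439]
eef_rot: [0.694, 0.138, 0.693, -0.138]
wrist_force: [-1.9, -1.4, 7.4]
opening: 0.679
```

Request:
drive_tool(
  increments=[
    [0.001,0,0,0,0,0,-1],
    [0.001,0,0,0,0,0,-1],
    [0.001,0,0,0,0,0,-1],
    [0,0,0,0,0,0,-1],
    [0,0,0,0,0,0,-1],
  ],
)

```text
time_s: 12.68
eef_pos: [0.455, 0.115, 0.1412]
eef_rot: [0.694, 0.138, 0.693, -0.138]
wrist_force: [-3.5, -1.5, 10.0]
opening: 0.676
```

```bash
python3 -c "
from h import *
to(None)"
```

```text
pos [0.455  0.115  0.1412] F [-3.47 -1.53  9.95] T [-0.403  0.654 -0.028] op 0.676 t 12.675 q [ -0.3   3.7 112.2  -0.   64.1 -67.8]
toolx [ 1.e-03 -3.e-04 -1.e+00] tooly yaw 67.44
tilt fix deg(tool) [ 0.    0.06 -0.01]
```

Request:
drive_tool(
  increments=[
    [0.001,-0.0002,-0.0003,0,0,0,-1],
    [0.001,-0.0002,-0.0003,0,0,0,-1],
    [0.001,0,0,0,0,0,-1],
    [0,0,0,0,0,0,-1],
    [0,0,0,0,0,0,-1],
  ],
)

```text
time_s: 13.3
eef_pos: [0.4548, 0.115, 0.1386]
eef_rot: [0.694, 0.138, 0.693, -0.138]
wrist_force: [-1.5, -1.2, 12.3]
opening: 0.681
```

```bash
python3 -c "
from h import *
to(None)"
```

```text
pos [0.4548 0.115  0.1386] F [-1.47 -1.19 12.34] T [-0.33   0.525 -0.076] op 0.681 t 13.3 q [ -0.4   3.9 112.3  -0.   63.6 -67.8]
toolx [ 0.0023 -0.     -1.    ] tooly yaw 67.44
tilt fix deg(tool) [ 0.    0.12 -0.05]
```

Request:
drive_tool(
  increments=[
    [0,0,0,2,0,0,-1],
    [0,0,0,2,0,0,-1],
    [0,0,0,2,0,0,-1],
    [0,0,0,2,0,0,-1],
    [0,0,0,2,0,0,-1],
    [0,0,0,0,0,0,-1],
  ],
)

```text
time_s: 14.05
eef_pos: [0.4556, 0.1148, 0.139]
eef_rot: [0.68, 0.199, 0.677, -0.198]
wrist_force: [-0.1, -0.1, 12.3]
opening: 0.676
```

```bash
python3 -c "
from h import *
to(None)
c=camera('side')
cv2.imwrite('pics/a7.png',cv2.resize(cv2.cvtColor(c['img'][140:220,240:320],cv2.COLOR_RGB2BGR),(560,560),interpolation=cv2.INTER_CUBIC))
"
```

```text
pos [0.4556 0.1148 0.139 ] F [-0.12 -0.1  12.28] T [-0.428  0.21  -0.024] op 0.676 t 14.05 q [ -0.4   3.9 112.3  -0.   63.6 -57.8]
toolx [ 4.2e-03 -3.0e-04 -1.0e+00] tooly yaw 57.42
tilt fix deg(tool) [ 0.    0.21 -0.12]
```

View pics/a7.png

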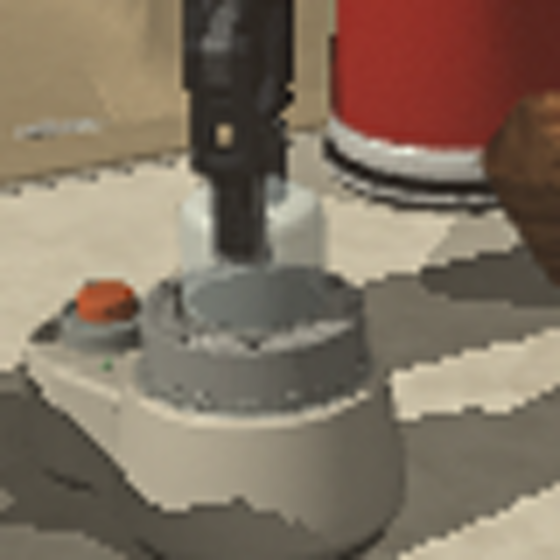

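Request:
drive_tool(
  increments=[
    [0,0,0,2,0,0,-1],
    [0,0,0,2,0,0,-1],
    [0,0,0,2,0,0,-1],
    [0,0,0,2,0,0,-1],
    [0,0,0,2,0,0,-1],
    [0,0,0,0,0,0,-1],
  ],
)

```text
time_s: 14.85
eef_pos: [0.4555, 0.1149, 0.139]
eef_rot: [0.66, 0.257, 0.658, -0.256]
wrist_force: [-0.8, -2.1, 12.6]
opening: 0.675
```

```bash
python3 -c "
from h import *
to(None)"
```

```text
pos [0.4555 0.1149 0.139 ] F [-0.78 -2.09 12.61] T [-0.316  0.23   0.004] op 0.675 t 14.85 q [ -0.4   3.9 112.3  -0.   63.6 -47.8]
toolx [ 4.e-03 -2.e-04 -1.e+00] tooly yaw 47.43
tilt fix deg(tool) [ 0.    0.18 -0.15]
```

Request:
drive_tool(
  increments=[
    [0,0,0,2,0,0,-1],
    [0,0,0,2,0,0,-1],
    [0,0,0,2,0,0,-1],
    [0,0,0,2,0,0,-1],
    [0,0,0,2,0,0,-1],
    [0,0,0,0,0,0,-1],
  ],
)

```text
time_s: 15.6
eef_pos: [0.4555, 0.1149, 0.1389]
eef_rot: [0.635, 0.314, 0.633, -0.313]
wrist_force: [-0.7, -0.2, 11.7]
opening: 0.679
```

```bash
python3 -c "
from h import *
to(None)"
```

```text
pos [0.4555 0.1149 0.1389] F [-0.67 -0.17 11.66] T [-0.384  0.274  0.05 ] op 0.679 t 15.6 q [ -0.4   3.9 112.3  -0.   63.6 -37.8]
toolx [ 3.7e-03 -2.0e-04 -1.0e+00] tooly yaw 37.42
tilt fix deg(tool) [ 0.    0.14 -0.16]
```

Request:
drive_tool(
  increments=[
    [0,0,0,2,0,0,-1],
    [0,0,0,2,0,0,-1],
    [0,0,0,1,0,0,-1],
    [0,0,0,1,0,0,-1],
    [0,0,0,0,0,0,-1],
  ],
)

```text
time_s: 16.23
eef_pos: [0.4554, 0.1149, 0.1389]
eef_rot: [0.618, 0.346, 0.616, -0.345]
wrist_force: [-1.1, -1.1, 13.6]
opening: 0.677
```

```bash
python3 -c "
from h import *
to(None)"
```

```text
pos [0.4554 0.1149 0.1389] F [-1.14 -1.06 13.6 ] T [-0.256  0.347  0.114] op 0.677 t 16.225 q [ -0.4   3.9 112.3  -0.   63.6 -31.8]
toolx [ 3.7e-03 -1.0e-04 -1.0e+00] tooly yaw 31.44
tilt fix deg(tool) [ 0.    0.11 -0.18]
```

Request:
drive_tool(
  increments=[
    [0,0,0,1,0,0,-1],
    [0,0,0,1,0,0,-1],
    [0,0,0,0,0,0,-1],
  ],
)

```text
time_s: 16.6
eef_pos: [0.4554, 0.1149, 0.1389]
eef_rot: [0.612, 0.357, 0.609, -0.356]
wrist_force: [-1.5, -1.4, 13.0]
opening: 0.677
```

```bash
python3 -c "
from h import *
to(None)"
```

```text
pos [0.4554 0.1149 0.1389] F [-1.46 -1.43 13.02] T [-0.252  0.315  0.069] op 0.677 t 16.6 q [ -0.4   3.9 112.3  -0.   63.6 -29.8]
toolx [ 3.7e-03 -1.0e-04 -1.0e+00] tooly yaw 29.44
tilt fix deg(tool) [ 0.    0.11 -0.18]
```

Request:
drive_tool(
  increments=[
    [0,0,0,1,0,0,-1],
    [0,0,0,0,0,0,-1],
  ],
)

```text
time_s: 16.85
eef_pos: [0.4554, 0.115, 0.1389]
eef_rot: [0.609, 0.362, 0.606, -0.361]
wrist_force: [-0.9, -0.7, 12.4]
opening: 0.678
```

```bash
python3 -c "
from h import *
to(None)"
```

```text
pos [0.4554 0.115  0.1389] F [-0.93 -0.66 12.38] T [-0.219  0.335  0.077] op 0.678 t 16.85 q [ -0.4   3.9 112.3  -0.   63.6 -28.8]
toolx [ 3.7e-03 -1.0e-04 -1.0e+00] tooly yaw 28.44
tilt fix deg(tool) [ 0.    0.1  -0.18]
```

Request:
drive_tool(
  increments=[
    [0,0,0,1,0,0,-1],
    [0,0,0,0,0,0,-1],
  ],
)

```text
time_s: 17.1
eef_pos: [0.4554, 0.115, 0.1389]
eef_rot: [0.605, 0.368, 0.603, -0.367]
wrist_force: [-0.3, 0.2, 12.7]
opening: 0.681
```

```bash
python3 -c "
from h import *
to(None)"
```

```text
pos [0.4554 0.115  0.1389] F [-0.34  0.2  12.71] T [-0.295  0.347  0.11 ] op 0.681 t 17.1 q [ -0.4   3.9 112.3  -0.   63.6 -27.8]
toolx [ 3.6e-03 -1.0e-04 -1.0e+00] tooly yaw 27.44
tilt fix deg(tool) [ 0.    0.1  -0.18]
```

Request:
drive_tool(
  increments=[
    [0,0,0,1,0,0,-1],
    [0,0,0,0,0,0,-1],
  ],
)

```text
time_s: 17.35
eef_pos: [0.4554, 0.115, 0.1389]
eef_rot: [0.602, 0.373, 0.6, -0.372]
wrist_force: [-0.3, -1.2, 13.1]
opening: 0.678
```

```bash
python3 -c "
from h import *
to(None)"
```

```text
pos [0.4554 0.115  0.1389] F [-0.31 -1.19 13.11] T [-0.226  0.326  0.075] op 0.678 t 17.35 q [ -0.4   3.9 112.3  -0.   63.6 -26.8]
toolx [ 0.0037 -0.     -1.    ] tooly yaw 26.44
tilt fix deg(tool) [ 0.    0.1  -0.19]
```

Request:
drive_tool(
  increments=[
    [0,0,0,1,0,0,-1],
    [0,0,0,0,0,0,-1],
  ],
)

```text
time_s: 17.6
eef_pos: [0.4554, 0.115, 0.1389]
eef_rot: [0.599, 0.378, 0.597, -0.377]
wrist_force: [-0.2, -0.8, 13.3]
opening: 0.679
```

```bash
python3 -c "
from h import *
to(None)"
```

```text
pos [0.4554 0.115  0.1389] F [-0.17 -0.83 13.27] T [-0.242  0.366  0.128] op 0.679 t 17.6 q [ -0.4   3.9 112.3  -0.   63.6 -25.8]
toolx [ 0.0037 -0.     -1.    ] tooly yaw 25.44
tilt fix deg(tool) [ 0.    0.09 -0.19]
```

Request:
drive_tool(
  increments=[
    [0,0,0,1,0,0,-1],
    [0,0,0,0,0,0,-1],
  ],
)

```text
time_s: 17.85
eef_pos: [0.4554, 0.115, 0.1389]
eef_rot: [0.596, 0.384, 0.593, -0.382]
wrist_force: [0.5, -0.0, 12.6]
opening: 0.679
```

```bash
python3 -c "
from h import *
to(None)"
```

```text
pos [0.4554 0.115  0.1389] F [ 0.48 -0.02 12.64] T [-0.253  0.364  0.111] op 0.679 t 17.85 q [ -0.4   3.9 112.3   0.   63.6 -24.8]
toolx [ 0.0037 -0.     -1.    ] tooly yaw 24.44
tilt fix deg(tool) [ 0.    0.09 -0.19]
```

Request:
drive_tool(
  increments=[
    [0,0,0,1,0,0,-1],
    [0,0,0,0,0,0,-1],
  ],
)

```text
time_s: 18.1
eef_pos: [0.4554, 0.115, 0.1389]
eef_rot: [0.592, 0.389, 0.59, -0.387]
wrist_force: [-0.9, -0.9, 12.7]
opening: 0.679
```

```bash
python3 -c "
from h import *
to(None)"
```

```text
pos [0.4554 0.115  0.1389] F [-0.86 -0.89 12.71] T [-0.186  0.391  0.175] op 0.679 t 18.1 q [ -0.4   3.9 112.3  -0.   63.6 -23.8]
toolx [ 3.6e-03 -1.0e-04 -1.0e+00] tooly yaw 23.45
tilt fix deg(tool) [ 0.    0.08 -0.19]
```

Request:
drive_tool(
  increments=[
    [0,0,0,1,0,0,-1],
    [0,0,0,0,0,0,-1],
  ],
)

```text
time_s: 18.35
eef_pos: [0.4552, 0.115, 0.1388]
eef_rot: [0.589, 0.394, 0.587, -0.392]
wrist_force: [-1.6, 0.4, 12.2]
opening: 0.68
```

```bash
python3 -c "
from h import *
to(None)"
```

```text
pos [0.4552 0.115  0.1388] F [-1.57  0.4  12.17] T [-0.194  0.455  0.369] op 0.68 t 18.35 q [ -0.3   3.9 112.3  -0.   63.6 -22.8]
toolx [ 3.1e-03 -1.0e-04 -1.0e+00] tooly yaw 22.48
tilt fix deg(tool) [ 0.    0.07 -0.16]
```

Request:
drive_tool(
  increments=[
    [0,0,0,1,0,0,-1],
    [0,0,0,0,0,0,-1],
  ],
)

```text
time_s: 18.6
eef_pos: [0.4549, 0.1151, 0.1388]
eef_rot: [0.585, 0.398, 0.584, -0.398]
wrist_force: [-1.4, -0.2, 13.7]
opening: 0.677
```

```bash
python3 -c "
from h import *
to(None)
c=camera('side')
cv2.imwrite('pics/a8.png',cv2.resize(cv2.cvtColor(c['img'][140:220,240:320],cv2.COLOR_RGB2BGR),(560,560),interpolation=cv2.INTER_CUBIC))"
```

```text
pos [0.4549 0.1151 0.1388] F [-1.4  -0.23 13.66] T [-0.192  0.648  0.515] op 0.677 t 18.6 q [ -0.3   3.9 112.3  -0.   63.7 -21.8]
toolx [ 2.4e-03 -1.0e-04 -1.0e+00] tooly yaw 21.49
tilt fix deg(tool) [ 0.    0.06 -0.13]
```

View pics/a8.png

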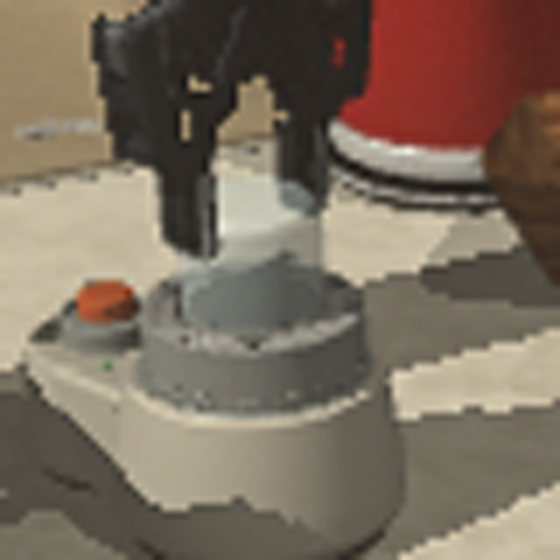

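Request:
drive_tool(
  increments=[
    [0,0,0,-1.2,0,0,-1],
    [-0.001,0,0,0,0,0,-1],
    [-0.001,0,0,0,0,0,-1],
    [-0.001,0,0,0,0,0,-1],
    [-0.001,0,0,0,0,0,-1],
    [0,0,0,0,0,0,-1],
  ],
)

```text
time_s: 19.4
eef_pos: [0.4548, 0.1152, 0.1423]
eef_rot: [0.589, 0.393, 0.588, -0.392]
wrist_force: [-0.7, -0.2, 8.8]
opening: 0.677
```

```bash
python3 -c "
from h import *
to(None)"
```

```text
pos [0.4548 0.1152 0.1423] F [-0.68 -0.19  8.82] T [-0.06   0.324  0.037] op 0.677 t 19.4 q [ -0.3   3.5 112.2   0.   64.1 -23. ]
toolx [ 2.3e-03  5.0e-04 -1.0e+00] tooly yaw 22.64
tilt fix deg(tool) [ 0.    0.03 -0.14]
```

Request:
drive_tool(
  increments=[
    [-0.001,0,0,0,0,0,-1],
    [-0.001,0,0,0,0,0,-1],
    [-0.001,0,0,0,0,0,-1],
    [0,0,0,0,0,0,-1],
  ],
)

```text
time_s: 19.9
eef_pos: [0.4548, 0.1152, 0.1452]
eef_rot: [0.589, 0.393, 0.588, -0.392]
wrist_force: [0.4, 0.5, 8.3]
opening: 0.679
```

```bash
python3 -c "
from h import *
to(None)"
```

```text
pos [0.4548 0.1152 0.1452] F [0.41 0.52 8.35] T [0.022 0.1   0.025] op 0.679 t 19.9 q [ -0.4   3.3 112.1   0.   64.5 -23. ]
toolx [ 2.4e-03  6.0e-04 -1.0e+00] tooly yaw 22.63
tilt fix deg(tool) [ 0.    0.02 -0.14]
```

Request:
drive_tool(
  increments=[
    [-0.001,0,0,0,0,0,-1],
    [-0.001,0,0,0,0,0,-1],
    [0,0,0,0,0,0,-1],
  ],
)

```text
time_s: 20.27
eef_pos: [0.4547, 0.1152, 0.147]
eef_rot: [0.589, 0.393, 0.588, -0.392]
wrist_force: [0.7, 0.3, 6.3]
opening: 0.677
```

```bash
python3 -c "
from h import *
to(None)"
```

```text
pos [0.4547 0.1152 0.147 ] F [0.72 0.27 6.29] T [-0.039  0.023 -0.012] op 0.677 t 20.275 q [ -0.4   3.1 112.    0.   64.7 -23. ]
toolx [ 2.3e-03  6.0e-04 -1.0e+00] tooly yaw 22.63
tilt fix deg(tool) [ 0.    0.02 -0.13]
```

Request:
drive_tool(
  increments=[
    [-0.001,0,0,0,0,0,-1],
    [0,0,0,0,0,0,-1],
  ],
)

```text
time_s: 20.52
eef_pos: [0.4547, 0.1152, 0.1479]
eef_rot: [0.589, 0.393, 0.588, -0.392]
wrist_force: [0.4, 0.7, 6.7]
opening: 0.677
```

```bash
python3 -c "
from h import *
to(None)"
```

```text
pos [0.4547 0.1152 0.1479] F [0.37 0.72 6.7 ] T [-0.011 -0.056 -0.006] op 0.677 t 20.525 q [ -0.4   3.  112.    0.   64.8 -23. ]
toolx [ 2.3e-03  7.0e-04 -1.0e+00] tooly yaw 22.63
tilt fix deg(tool) [ 0.    0.02 -0.14]
```

Request:
drive_tool(
  increments=[
    [-0.0007,0,0,0,0,0,-1],
    [0,0,0,0,0,0,-1],
  ],
)

```text
time_s: 20.78
eef_pos: [0.4547, 0.1152, 0.1485]
eef_rot: [0.589, 0.393, 0.588, -0.392]
wrist_force: [1.5, 1.0, 5.7]
opening: 0.677
```

Request:
drive_tool(
  increments=[
    [-0.0007,0,0,0,0,0,-1],
    [0,0,0,0,0,0,-1],
  ],
)

```text
time_s: 21.02
eef_pos: [0.4546, 0.1151, 0.1491]
eef_rot: [0.589, 0.393, 0.588, -0.392]
wrist_force: [3.5, 3.3, 4.8]
opening: 0.679
```

```bash
python3 -c "
from h import *
to(None)"
```

```text
pos [0.4546 0.1151 0.1491] F [3.46 3.28 4.81] T [ 0.368 -0.619  0.001] op 0.679 t 21.025 q [ -0.4   2.9 111.9   0.   65.  -23. ]
toolx [ 2.1e-03  4.0e-04 -1.0e+00] tooly yaw 22.62
tilt fix deg(tool) [ 0.    0.02 -0.12]
```

Request:
drive_tool(
  increments=[
    [-0.0004,0,0,0,0,0,-1],
    [0,0,0,0,0,0,0.45],
    [0,0,0,0,0,0,0.5],
    [0,0,0,0,0,0,0.6],
    [0,0,0,0,0,0,0.8],
    [0,0,0,0,0,0,1],
    [0,0,0,0,0,0,1],
    [0,0,0,0,0,0,1],
  ],
)

```text
time_s: 22.02
eef_pos: [0.4537, 0.1149, 0.1491]
eef_rot: [0.588, 0.392, 0.588, -0.392]
wrist_force: [-1.0, -0.5, -0.9]
opening: 1.0
```

```bash
python3 -c "
from h import *
from m import cloud
to(None)
c=camera('side')
P=cloud(c);
Q=P.reshape(-1,3);d=np.hypot(Q[:,0]-.454,Q[:,1]-.1155);print('top z',np.percentile(Q[(d<.022)&(Q[:,2]>.14)&(Q[:,2]<.175)][:,2],[10,50,90]))
cv2.imwrite('pics/a9.png',cv2.resize(cv2.cvtColor(c['img'][140:220,240:320],cv2.COLOR_RGB2BGR),(560,560),interpolation=cv2.INTER_CUBIC))"
```

```text
pos [0.4537 0.1149 0.1491] F [-1.   -0.46 -0.89] T [-0.003  0.022 -0.015] op 1.0 t 22.025 q [ -0.4   2.9 112.   -0.   65.1 -23. ]
toolx [-1.e-04 -0.e+00 -1.e+00] tooly yaw 22.63
tilt fix deg(tool) [ 0.   -0.    0.01]
top z [0.1572103  0.15836887 0.15895651]
```

View pics/a9.png

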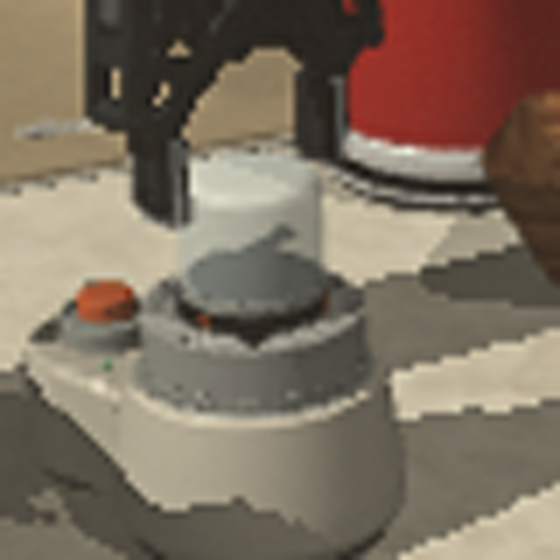

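Request:
drive_tool(
  increments=[
    [-0.01,0,0,0,0,0,1],
    [-0.03,0,0,0,0,0,1],
    [-0.03,0,0,0,0,0,1],
    [0,0,0,0,0,0,-1],
    [0,0.002,-0.03,0,0,0,-1],
    [0,0.002,-0.03,0,0,0,-1],
    [0,0.001,-0.0315,0,0,0,-1],
    [0,0,0,0,0,0,-1],
    [0,0,0,0,0,0,-1],
    [0,0,0,0,0,0,-1],
  ],
)

```text
time_s: 23.32
eef_pos: [0.4234, 0.2006, 0.2189]
eef_rot: [0.588, 0.392, 0.588, -0.393]
wrist_force: [-0.2, -0.4, 0.5]
opening: -0.002
```

```bash
python3 -c "
from h import *
import pickle
to([.4228,.201,.1])
c=camera('side');t=camera('top');pickle.dump((c,t),open('s9.pkl','wb'))
cv2.imwrite('pics/a10.png',np.hstack([cv2.resize(cv2.cvtColor(x,cv2.COLOR_RGB2BGR),(400,400),interpolation=cv2.INTER_CUBIC) for x in(c['img'][125:225,220:320],t['img'][160:260,215:315])]))"
```

```text
pos [0.4234 0.2006 0.2189] F [-0.16 -0.41  0.48] T [ 0.03   0.015 -0.02 ] op -0.002 t 23.325 q [ 10.8  -2.2 108.3  -0.   74.  -11.8]
toolx [-3.e-04 -3.e-04 -1.e+00] tooly yaw 22.57
shift tool [ 0.1189 -0.0004 -0.0007]
tilt fix deg(tool) [0.   0.01 0.02]
```

View pics/a10.png

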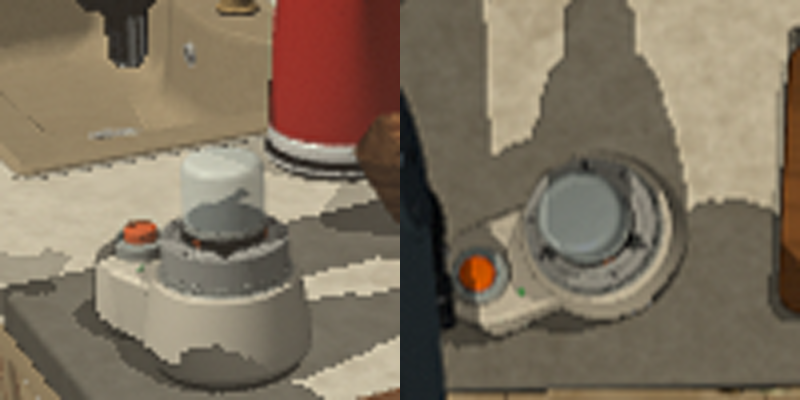

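Request:
drive_tool(
  increments=[
    [0.02,0,0,0,0,0,-1],
    [0.03,0,0,0,0,0,-1],
    [0.03,0,0,0,0,0,-1],
    [0.02,0,0,0,0,0,-1],
    [0.012,0,0,0,0,0,-1],
    [0.006,0,0,0,0,0,-1],
    [0,0,0,0,0,0,-1],
    [0,0,0,0,0,0,-1],
  ],
)

```text
time_s: 24.42
eef_pos: [0.4238, 0.2014, 0.1018]
eef_rot: [0.589, 0.393, 0.588, -0.392]
wrist_force: [0.3, -0.9, 0.5]
opening: -0.003
```

```bash
python3 -c "
from h import *
to([.4228,.201,.088])
c=camera('side')
cv2.imwrite('pics/a11.png',cv2.resize(cv2.cvtColor(c['img'][130:210,220:300],cv2.COLOR_RGB2BGR),(560,560),interpolation=cv2.INTER_CUBIC))"
```

```text
pos [0.4238 0.2014 0.1018] F [ 0.33 -0.91  0.46] T [ 0.012 -0.035  0.013] op -0.003 t 24.425 q [ 10.9   7.4 113.5  -0.   58.9 -11.7]
toolx [ 1.3e-03  2.0e-04 -1.0e+00] tooly yaw 22.63
shift tool [ 0.0138 -0.0011 -0.    ]
tilt fix deg(tool) [ 0.    0.02 -0.08]
```

View pics/a11.png

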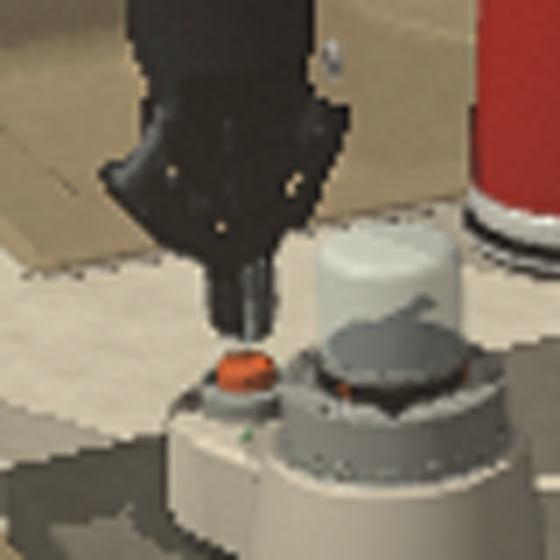

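Request:
drive_tool(
  increments=[
    [0.004,0,0,0,0,0,-1],
    [0.004,0,0,0,0,0,-1],
    [0.003,0,0,0,0,0,-1],
    [0.002,0,0,0,0,0,-1],
    [0,0,0,0,0,0,-1],
  ],
)

```text
time_s: 25.1
eef_pos: [0.4232, 0.2013, 0.0881]
eef_rot: [0.588, 0.392, 0.588, -0.392]
wrist_force: [-1.1, -1.1, 4.4]
opening: -0.003
```

Request:
drive_tool(
  increments=[
    [0.0015,0,0,0,0,0,-1],
    [0.0015,0,0,0,0,0,-1],
    [0,0,0,0,0,0,-1],
  ],
)

```text
time_s: 25.48
eef_pos: [0.4233, 0.2014, 0.0859]
eef_rot: [0.588, 0.392, 0.588, -0.392]
wrist_force: [-4.5, -1.7, 13.7]
opening: -0.001
```

```bash
python3 -c "
from h import *
to(None)
c=camera('side')
cv2.imwrite('pics/a12.png',cv2.resize(cv2.cvtColor(c['img'][130:210,220:300],cv2.COLOR_RGB2BGR),(560,560),interpolation=cv2.INTER_CUBIC))"
```

```text
pos [0.4233 0.2014 0.0859] F [-4.46 -1.71 13.67] T [-0.179  0.896  0.023] op -0.001 t 25.475 q [ 10.9   9.1 114.   -0.   57.  -11.7]
toolx [-1.e-04 -1.e-04 -1.e+00] tooly yaw 22.64
tilt fix deg(tool) [0.   0.   0.01]
```

View pics/a12.png

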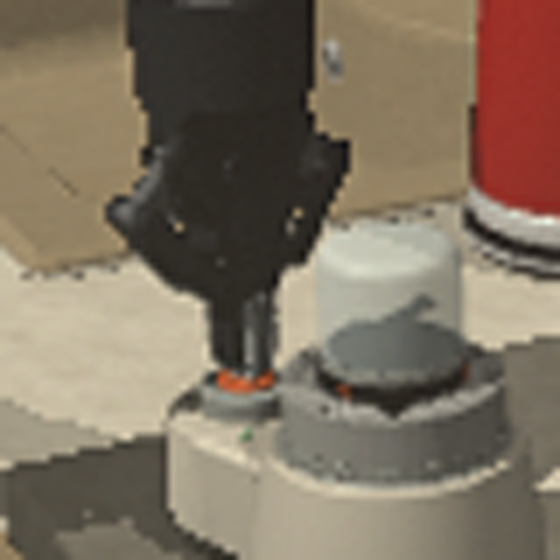

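Request:
drive_tool(
  increments=[
    [0,0,0,0,0,0,-1],
    [-0.003,0,0,0,0,0,-1],
    [-0.005,0,0,0,0,0,-1],
    [-0.015,0,0,0,0,0,-1],
    [-0.03,0,0,0,0,0,-1],
    [-0.04,0,0,0,0,0,-1],
    [-0.04,0,0,0,0,0,-1],
    [0,0,0,0,0,0,-1],
    [0,0,0,0,0,0,-1],
  ],
)

```text
time_s: 26.65
eef_pos: [0.4228, 0.2012, 0.2179]
eef_rot: [0.588, 0.392, 0.588, -0.392]
wrist_force: [-0.1, 0.2, 0.4]
opening: -0.0
```

```bash
python3 -c "
from h import *
from m import cloud
to(None)
c=camera('side');t=camera('top')
for x in(c,t):
    Q=cloud(x).reshape(-1,3)
    for n,a,b,lo,hi in(('cup',.4542,.1155,.14,.175),('btn',.4235,.199,.06,.09)):
        d=np.hypot(Q[:,0]-a,Q[:,1]-b);k=Q[(d<(.02 if n=='cup' else .007))&(Q[:,2]>lo)&(Q[:,2]<hi)]
        if len(k): print(n,np.percentile(k[:,2],[10,50,90]).round(4))
cv2.imwrite('pics/a13.png',np.hstack([cv2.resize(cv2.cvtColor(x,cv2.COLOR_RGB2BGR),(400,400),interpolation=cv2.INTER_CUBIC) for x in(c['img'][125:225,220:320],t['img'][160:260,215:315])]))"
```

```text
pos [0.4228 0.2012 0.2179] F [-0.13  0.23  0.39] T [ 0.004 -0.003  0.   ] op -0.0 t 26.65 q [ 10.9  -2.2 108.4  -0.   73.8 -11.7]
toolx [-2.e-04 -1.e-04 -1.e+00] tooly yaw 22.63
tilt fix deg(tool) [ 0.   -0.    0.01]
cup [0.1576 0.1583 0.1593]
btn [0.0791 0.0795 0.0814]
cup [0.157  0.1595 0.1619]
btn [0.0781 0.0811 0.0827]
```

View pics/a13.png

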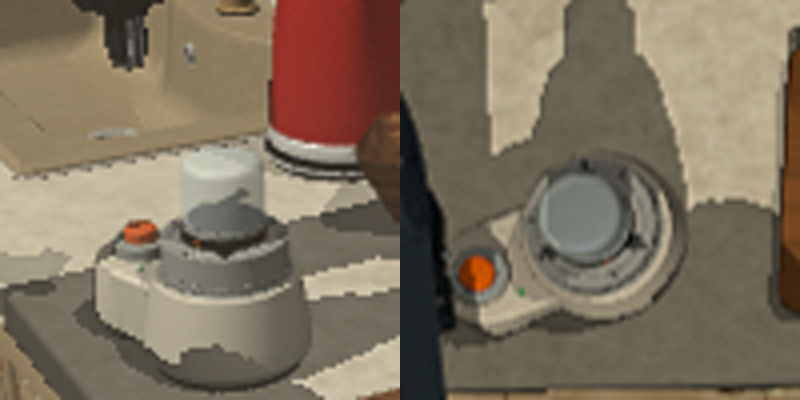

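```bash
python3 -c "
from h import *
print(hand_in())"
```

```text
the job is handed in; nothing more can be done
None
```

The cup is locked in the ring and standing by itself. I pressed the pulse button after letting go of the cup, and handed the job in at about 27 s.

**Fitting:**
- The lugs entered the gaps on the first try.
- I pushed the cup in against the spring, with about 14 N at most at the wrist.
- I twisted it clockwise about 45° until I felt the stop, at roughly 0.5 N m. I then eased back 1.2° and let it rise into the notches.
- The last bit of the rise showed about 5 N sideways on the wrist, which went away when I let go.

**Last checks:**
- **Cup:** it stands level, and its top measures 158 to 159.5 mm above the worktop. Locked should be 159.5 mm, and it was the same before and after pressing the button.
- **Button:** it went down under 13.7 N, well over the 5 N it needs. It came back up afterwards.
- **Button height:** it measured about 80 mm, against the 77 mm given. My guess is a slightly raised top or depth error. The fingers also met it a few mm early.
- **Small green spot on the control deck:** it looked the same before and during the press, so it confirms nothing.

The arm ended up clear of everything, and I did not touch the other items.

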